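Clamp a soil tin in the tin vice

TASK

Set the loose moisture tin upright on the bed of the tin vice, between the sprung jaw and the V stop, and let go of it. Then take the red knob and wind the tension wheel clockwise (seen from above) until the jaw grips the tin firmly, with the pull at the knob about 7 N above what it takes to run the wheel free; do not overwind, or the tin is crushed. Let go of the knob and leave the tin clamped so, with the other things on the table left alone.

Things in the scene. Friction and masses are not known exactly. Their poses are not given: they have to be found in the camera images.
- tin: the one loose moisture tin, standing alone on the table to the right of the vice, well clear of the stacks of tins at the back: white-grey, round, slip lid, 56 mm in diameter, 38 mm high, about 0.18 kg; origin at the centre of its underside, z up
- tin_vice: fixed vice: dark steel base plate 110 (x) by 300 (y) by 12 mm thick, green gear housing and black wheel at one end, green V stop at the other; origin at the centre of the underside of the plate (on the table), z up. Its own y runs from the wheel to the V stop
- bed (a point): where to set the tin: a point on the plate's flat top, 12 mm above the table, at x 0, y +54 mm of the vice. A 56 mm tin centred here clears jaw and stop by 7 mm or more at every setting; to both sides along the vice's x it is free for fingers
- v_side (a point): point on the plate's top at y +103 mm of the vice, under the V stop (62 mm wide, top 44 mm above the table). Its V opens to the jaw, faces 25 degrees off square, and centres the tin on x 0 within 3 mm. It is set anew every time: the bottom of the V lies within 9 mm of this point along y, and the clamped tin's centre about 31 mm from the bottom of the V towards the jaw
- jaw_pad: rubber-faced sprung jaw pad, 40 mm wide, 14 to 44 mm above the table; its face lies 18 mm ahead (+y) of its origin. It goes to +y, 8 mm per rad of the wheel. With the tin against the stop it first presses with about 10 N, then about 75 N more per rad of the wheel. Well clamped is about 37 N, 0.35 rad past that first grip; under 20 N is loose, above 55 N too tight, above 75 N crushes the tin
- tension_wheel (a joint): wheel angle in rad: 0 at the start (jaw fully back), grows clockwise seen from above, stop at 6.2. The tin is gripped after 2 to 5 rad. Friction (0.46 N m: 10 N along the rim at the knob while moving, 3 to 6 N less if read at a halt) holds it where it is let go; clamping adds 0.18 N at the knob per N on the tin: about 7 N above running free is right (7 to 9 N if both are read at a halt)
- wheel_axis (a point): point on the upright axis of the black wheel, 68 mm above the table; the rim is an 11 mm bar on a radius of 45 mm, its top 73 mm above the table
- knob_mid (a point): centre of the upright red knob on the rim, 45 mm from the wheel axis, 98 mm above the table; 20 mm in diameter, 38 mm high (76 to 114 mm above the table). It spins freely on its own upright axis, so fingers can hold it without turning while it goes round; at the start it is on the side away from the jaw
- dish: steel dish, 117 mm across, on the table; origin at the centre of its underside; leave it alone
- wide_brush: wooden brush 160 mm long lying on the table; origin in the middle of its underside; leave it alone
- groover: brass grooving tool 111 mm long lying on the table; origin in the middle of its underside; leave it alone
- squeeze_bottle: white squeeze bottle, 54 mm across, 158 mm high; origin at the centre of its underside; leave it alone
- weight_case: dark blue case 71 x 118 x 30 mm; origin at the centre of its underside; leave it alone
Things that resemble listed ones, but are neither listed nor needed, are in the scene too. Leave any orange look-alike of the tin alone.

How it is judged:
By the outcome, as a careful person would: the job done as asked, in the order asked, and still so for the second after the job is handed in, with the robot touching nothing.
It also fails if it takes over 72 s, if anything falls off the work surface, if the arm or the gripper's body presses on something with over 40 N, if the wrist force passes 120 N, or if a joint passes its speed limit or range.

ROBOT

A 6-joint arm with a two-finger parallel gripper is mounted at the origin on a cart in front of the work surface, level with it; the furniture and walls round the work are solid. World frame = base frame: x ahead of the robot, y to its left, z up, the work surface at z = 0. Lengths are in m, angles in rad, forces in N, time in s.
With the tool pointing down it reaches from about 0.275 to 1 m from the base axis. Payload 8.4 kg.
Tool frame: the origin (TCP) lies at the very end of the fingers, on their centre line; the grasp point (between the pads) lies 19 mm behind it; z points along the fingers, y is the direction in which the jaws open and shut (so a half turn about z gives the same grasp; the last joint's range is limited). The gripper opens to 85 mm and grips with 20 to 120 N. Pads are 22 mm wide; open, the fingers measure 114 mm over their backs; the gripper's body (76 mm by 85 mm) begins 54 mm behind the grasp point. The pads swing forward as they close: fully open they stand 13 mm farther back than shut.
Start: joints at [-1.14, 0.353, 1.633, -0, 1.155, -0.002], TCP at [0.262, -0.567, 0.231] pointing down, gripper open.
Joint ranges: [-2.63, 2.63], [-0.92, 2.1], [0.06, 2.66], [-1.3, 4.44], [0, 2.69], [-3.02, 3.02]. Speed limits (rad/s): [2.22, 2.22, 2.79, 3.14, 3.14, 3.14].

INTERFACE

Orientations are given as a unit quaternion [w, x, y, z].
In Python, from workcell import telemetry, viewer, job gives the robot as it stands.
- The arm moves only by the tool jog_arm, never from a script. Its argument "plan" is a list of rows, each a list of 7 numbers: the opening, from -1 (shut) to 1 (fully open), then the shift along the tool's x, y, z in mm, then the turn, a rotation vector about the tool's x, y, z in rad. In form: [[claw, tx, ty, tz, wx, wy, wz], ...]. A call has 1 to 5 rows; each row is the pose to reach, as a shift and turn from the pose measured when the call began, along the tool's axes at that moment; what a row does not reach only later rows make up. A row lasts 1/10 s, in which the tool goes at most 50 mm and 8.59 degrees, less where a joint would pass 70% of its speed; a pose out of reach is approached as far as the arm can. A call with a gripper value outside its range is refused whole. The fingers move at their own pace and stop on an object; the grip force is fixed at half the most. Time passes only in rows, so rows that repeat a pose let the fingers close. It gives the time, the measured TCP pose, the force and the opening at its end, in the units of the state.
- telemetry.observe(): the state, without advancing time (a new reading comes with each control period).
- viewer.grab_frame(name): name is "scene" or "top" or "wrist"; returns a dict with "frame" (420x560x3 uint8, blue, green, red), "fx", "fy", "cx", "cy" (pixels), "R" (3x3) and "t" (3): a world point X has camera coordinates R X + t; the wrist camera has in their place "mount" (4x4, takes a point from camera to tool coordinates, whose origin is the TCP and whose axes are the flange's). Camera axes: x right, y down, z forward; pixel columns grow to the right and rows downward; lengths in m; the calibration is good to about 2 mm. A picture is of the moment at which its call begins: read the wrist's pose just before it. There is no depth.
- job.close_job(): hands the job in, once; it reports no verdict.
The state is a dict: "clock": time; "joint_pos": joint angles; "joint_velocities": joint speeds; "joint_efforts": joint torques, N m; "tcp_pos": TCP position; "tcp_rot": TCP orientation; "force": force on the tool from outside, world axes, zero at the start; "moment": the same for the moment, N m; "width": finger opening in m.
Only numpy, scipy, OpenCV 4.12 (cv2) and the standard library are available. Lean on these libraries where they do the work, as an engineer would, in place of code of your own. Each camera call takes 0.05 s, during which the arm holds its last target. There are 200 camera calls.

## Working session

There is one attempt and no reset: what is moved stays moved. The work goes in short steps, Python scripts to look and compute and a tool call to move; the robot and the scene stay as the last step left them, time stands still between calls to the robot, and variables do not carry over. Pictures are saved under pics/ and viewed, about 8 in all and at most 12, crops included, and the job is handed in when it is done.

Besides the shell and the picture viewer there is one more tool, called after "Emit:" as name(argument=value, ...) on one line, values as JSON. jog_arm: Moves the arm, as the interface text tells. Its arguments: {"type":"object","properties":{"plan":{"type":"array","items":{"type":"array","items":{"type":"number"}}}},"required":["plan"]}

```bash
mkdir -p pics; ls; cat > h.py <<'E'
import numpy as np, cv2
from workcell import telemetry, viewer, job
from scipy.spatial.transform import Rotation as Ro
def cam(n):
    s=telemetry.observe(); f=viewer.grab_frame(n)
    if n=="wrist":
        q=s["tcp_rot"]; Rw=Ro.from_quat([q[1],q[2],q[3],q[0]]).as_matrix()
        T=np.eye(4);T[:3,:3]=Rw;T[:3,3]=s["tcp_pos"]
        M=np.linalg.inv(T@np.array(f["mount"])); f["R"]=M[:3,:3]; f["t"]=M[:3,3]
    f["R"]=np.array(f["R"]);f["t"]=np.array(f["t"]).ravel()
    return f
def ray(f,u,v,z):
    d=f["R"].T@np.array([(u-f["cx"])/f["fx"],(v-f["cy"])/f["fy"],1]); o=-f["R"].T@f["t"]
    return o+d*(z-o[2])/d[2]
def proj(f,X):
    c=f["R"]@np.array(X)+f["t"]; return np.array([f["cx"]+f["fx"]*c[0]/c[2],f["cy"]+f["fy"]*c[1]/c[2]])
def save(f,n): 
    cv2.imwrite(f"pics/{n}.png",f["frame"])
    np.savez(f"{n}.npz",**{k:np.array(v) for k,v in f.items()})
def load(n): return dict(np.load(f"{n}.npz"))
E
python3 - <<'E'
from h import *
s=telemetry.observe(); print(s)
for n in("scene","top"):
    f=cam(n); save(f,n); print(n,-f["R"].T@f["t"],f["R"][2],f["fx"])
E
```

```text
pics
{'clock': 0.0, 'joint_pos': array([-1.14035739e+00,  3.53660121e-01,  1.63413039e+00, -7.77560652e-07,
        1.15521860e+00, -2.38458161e-03]), 'joint_velocities': array([-0.00053263, -0.00142164, -0.00198398,  0.00111862, -0.00060512,
        0.00108036]), 'joint_efforts': array([ 9.67247724e-04, -6.05240107e+01, -3.42069697e+01,  3.90947400e-05,
        9.43251798e-03, -9.59070007e-06]), 'tcp_pos': array([ 0.26195504, -0.56692453,  0.23055582]), 'tcp_rot': array([-6.91992654e-04,  9.76673947e-01,  2.14726569e-01, -1.50772783e-04]), 'force': array([-0.53213967, -0.14929561,  0.11582698]), 'moment': array([-0.0180503 ,  0.01364973,  0.03235822]), 'width': 0.08535003893469452}
scene [-0.15983985  0.59709765  0.86667503] [ 0.5721294  -0.50052909 -0.64972192] 442.1696445202588
top [ 0.33762141 -0.02576013  1.4306563 ] [ 1.41679311e-01  9.46556917e-04 -9.89912156e-01] 496.07057799262526
```

View pics/top.png

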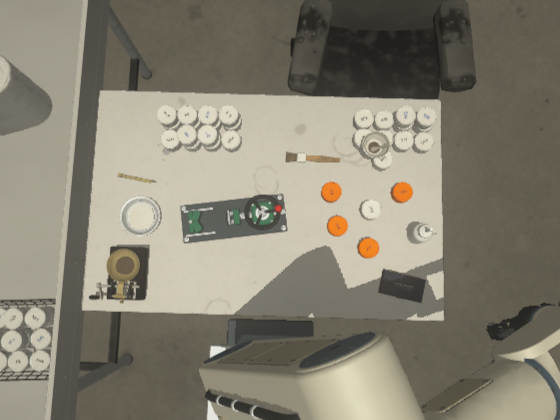

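View pics/scene.png

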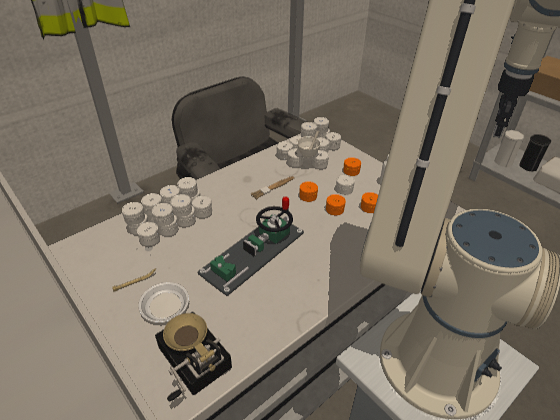

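The top view shows the vice with its wheel at about (263,212) and its V stop at (192,222). White tins: the lone one at (371,210) among four orange ones, and one at (382,160), which belongs to the back stack. (371,210) fits "alone, right of the vice". I'll confirm it in an enlarged crop.

```bash
python3 - <<'E'
from h import *
f=load("top")
a=f["frame"][180:255,170:300];b=f["frame"][145:265,310:440]
a=cv2.resize(a,None,fx=6,fy=6,interpolation=cv2.INTER_CUBIC)[:, :780]
b=cv2.resize(b,None,fx=3,fy=3,interpolation=cv2.INTER_CUBIC)
a=cv2.resize(a,(520,300)); c=np.zeros((600,800,3),np.uint8); c[:300,:520]=a; c[240:600,410:800]=b;c[:300,:520]=a
cv2.imwrite("pics/crop.png",c)
print(ray(f,371,210,.038), ray(f,263,212,.073), ray(f,278.5,209.5,.114), ray(f,192,222,.044))
E
```

```text
[ 0.54175414 -0.28454733  0.038     ] [0.52235211 0.02029543 0.073     ] [ 0.52474357 -0.02240136  0.114     ] [0.49212507 0.21985818 0.044     ]
```

View pics/crop.png

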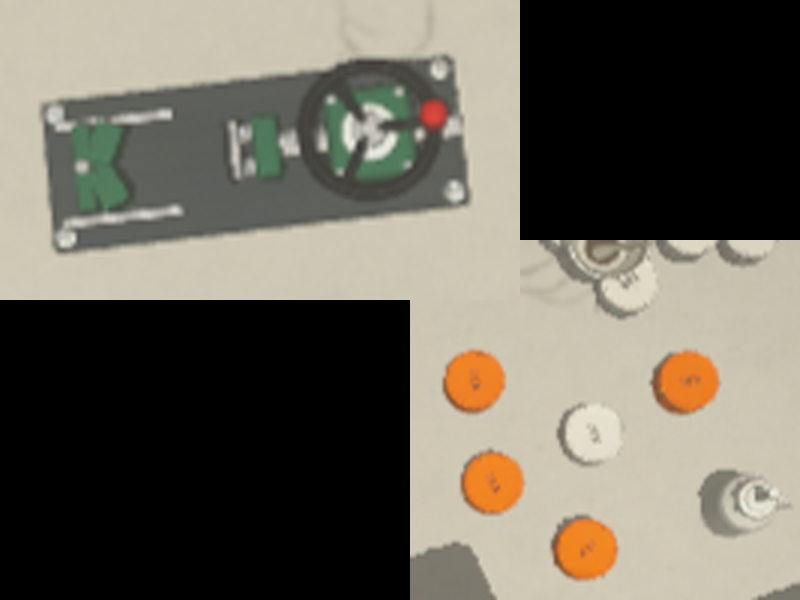

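The crop confirms it: lone white tin at (370.3,209.3), with the orange look-alikes and the stacked white ones distinct from it. Vice corners in the top view are (180.5,206), (183.8,242.8), (283.8,194.3) and (287,231.3); wheel centre (262.8,212.8), knob top (278.3,208.3).

```bash
cat >> h.py <<'E'
def goto(p,yawdeg,s=None):
    "shift (tool mm) and rotvec to bring TCP to p, tool vertical, tool y at yaw (mod 180)"
    s=s or telemetry.observe(); q=s["tcp_rot"]; R=Ro.from_quat([q[1],q[2],q[3],q[0]])
    M=R.as_matrix(); best=None
    for k in(0,180):
        a=np.radians(yawdeg+k); y=np.array([np.cos(a),np.sin(a),0]); z=np.array([0,0,-1.]); x=np.cross(y,z)
        w=(R.inv()*Ro.from_matrix(np.c_[x,y,z])).as_rotvec()
        if best is None or np.linalg.norm(w)<np.linalg.norm(best): best=w
    return (M.T@(np.array(p)-s["tcp_pos"])*1e3).round(1), best.round(4)
E
python3 - <<'E'
from h import *
np.set_printoptions(precision=4,suppress=True)
f=load("top")
TL,BL,TR,BR=[ray(f,*p,.012) for p in((180.5,206),(183.75,242.75),(283.75,194.25),(287,231.25))]
y=(TL+BL-TR-BR)/2; print(np.linalg.norm(y),np.linalg.norm(TL-BL),np.linalg.norm(TR-BR))
y/=np.linalg.norm(y); x=np.array([y[1],-y[0],0]); c=(TL+BL+TR+BR)/4
print("c",c,"y",y,"yaw x",np.degrees(np.arctan2(x[1],x[0])))
bed=c+.054*y; print("bed",bed)
ax=ray(f,262.75,212.75,.073); kn=ray(f,278.25,208.25,.114); 
for p in(ax,kn): print(p,(p-c)@x,(p-c)@y)
print("knob r",np.linalg.norm((kn-ax)[:2]))
tin=ray(f,370.3,209.3,.038);print("tin",tin)
print(goto([tin[0],tin[1],.13],np.degrees(np.arctan2(x[1],x[0]))))
E
```

```text
0.29878734396258627 0.10694708207561941 0.108142874826935
c [0.5095 0.1057 0.012 ] y [-0.1417  0.9899  0.    ] yaw x 8.148759672285802
bed [0.5018 0.1591 0.012 ]
[0.5202 0.0209 0.073 ] -0.0013376656902538738 -0.08542767574337021
[ 0.5281 -0.0216  0.114 ] 0.0004176751240998976 -0.12866210772865586
knob r 0.043270051195542
tin [ 0.5437 -0.2826  0.038 ]
(array([ 375.1, -139.9,  100.8]), array([-0.001 , -0.0008, -1.2802]))
```

Vice geometry agrees with the given sizes (plate 299 x 107 mm, axis at x about 0, y -85). I go above the tin, staying high past the bottle.

Emit:
jog_arm(plan=[[1, 47, -17, 0, 0, 0, -0.149], [1, 94, -35, 0, 0, 0, -0.298], [1, 141, -52, 0, 0, 0, -0.447], [1, 188, -70, 0, 0, 0, -0.596], [1, 235, -87, 0, 0, 0, -0.745]])

```text
clock: 0.6
tcp_pos: [0.4391, -0.3883, 0.2305]
tcp_rot: [-0.001, 0.83, 0.558, 0.0]
force: [-0.2, -0.1, 0.4]
width: 0.0854
```

```bash
python3 - <<'E'
from h import *
print(goto([.5437,-.2826,.13],8.15), telemetry.observe()["tcp_pos"])
E
```

```text
(array([137.2,  57.1, 100.6]), array([-0.001 , -0.0013, -0.5294])) [ 0.43913374 -0.38827688  0.23052269]
```

Emit:
jog_arm(plan=[[1, 45, 19, 0, 0, 0, -0.14], [1, 90, 38, 15, 0, 0, -0.28], [1, 137, 57, 50, 0, 0, -0.42], [1, 137, 57, 90, 0, 0, -0.529], [1, 137, 57, 100, 0, 0, -0.529]])

```text
clock: 1.1
tcp_pos: [0.5418, -0.2796, 0.1258]
tcp_rot: [-0.004, 0.653, 0.757, -0.001]
force: [-0.8, -0.3, -0.3]
width: 0.0857
```

```bash
python3 - <<'E'
from h import *
f=cam("wrist"); save(f,"w1"); s=telemetry.observe(); print(s["tcp_pos"],goto([.5437,-.2826,.009],8.15)); print(proj(f,[.5437,-.2826,.038]))
E
```

```text
[ 0.5412427  -0.28075461  0.12628992] (array([ -2.9,   3. , 117.3]), array([-0.0069, -0.0059, -0.0006]))
[282.25036423 215.71243686]
```

View pics/w1.png

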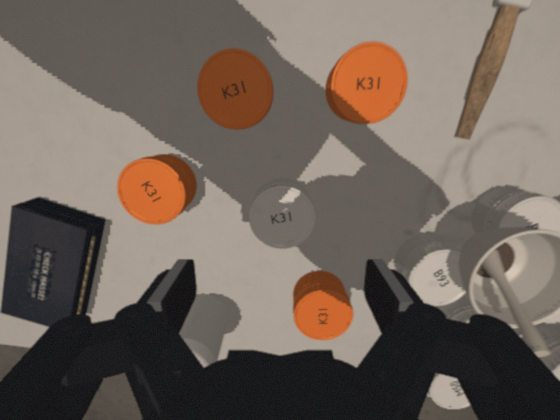

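The wrist view shows the lone white tin (in shade) at (282,216), exactly where predicted. I descend and grip it.

Emit:
jog_arm(plan=[[1, -3, 3, 40, -0.007, -0.006, 0], [1, -3, 3, 80, -0.007, -0.006, 0], [1, -3, 3, 110, -0.007, -0.006, 0], [1, -3, 3, 120, -0.007, -0.006, 0], [1, -3, 3, 120, -0.007, -0.006, 0]])

```text
clock: 1.65
tcp_pos: [0.5431, -0.2835, 0.0063]
tcp_rot: [-0.001, 0.656, 0.754, -0.0]
force: [-0.4, 0.1, 0.4]
width: 0.0855
```

Emit:
jog_arm(plan=[[-1, 0, 0, 0, 0, 0, 0], [-1, 0, 0, 0, 0, 0, 0], [-1, 0, 0, 0, 0, 0, 0], [-1, 0, 0, 0, 0, 0, 0], [-1, 0, 0, 0, 0, 0, 0]])

```text
clock: 2.15
tcp_pos: [0.5441, -0.2845, 0.0088]
tcp_rot: [0.001, 0.656, 0.754, -0.0]
force: [-3.3, -1.0, 10.0]
width: 0.0534
```

Emit:
jog_arm(plan=[[-1, 0, 0, 0, 0, 0, 0], [-1, 0, 0, 0, 0, 0, 0], [-1, 0, 0, 0, 0, 0, 0], [-1, 0, 0, 0, 0, 0, 0], [-1, 0, 0, 0, 0, 0, 0]])

```text
clock: 2.65
tcp_pos: [0.5441, -0.2844, 0.0088]
tcp_rot: [0.001, 0.656, 0.754, -0.0]
force: [0.1, -0.1, 1.5]
width: 0.0532
```

Emit:
jog_arm(plan=[[-1, 0, 0, -25, 0, 0, 0], [-1, 0, 0, -65, 0, 0, 0], [-1, 0, 0, -110, 0, 0, 0], [-1, 0, 0, -150, 0, 0, 0], [-1, 0, 0, -165, 0, 0, 0]])

```text
clock: 3.15
tcp_pos: [0.5457, -0.2851, 0.1779]
tcp_rot: [0.004, 0.656, 0.754, 0.001]
force: [0.6, -0.1, -1.8]
width: 0.0536
```

```bash
python3 - <<'E'
from h import *
s=telemetry.observe(); print(s["tcp_pos"],s["force"],s["width"],goto([.5018,.1591,.17],8.15))
E
```

```text
[ 0.54566481 -0.28507871  0.17789059] [ 0.5958495  -0.13751759 -1.75617585] 0.05362635242536787 (array([446. ,  18. ,   5.9]), array([ 0.0056,  0.0048, -0.0035]))
```

Lifted; the weight (-1.8 N) shows in the force. Carrying it over.

Emit:
jog_arm(plan=[[-1, 30, 1, 0, 0.006, 0.005, 0], [-1, 75, 3, 0, 0.006, 0.005, 0], [-1, 122, 5, 0, 0.006, 0.005, 0], [-1, 170, 7, 0, 0.006, 0.005, 0], [-1, 218, 9, 0, 0.006, 0.005, 0]])

```text
clock: 3.65
tcp_pos: [0.5233, -0.0662, 0.1757]
tcp_rot: [-0.001, 0.657, 0.754, -0.0]
force: [1.1, 0.4, -1.5]
width: 0.0534
```

Emit:
jog_arm(plan=[[-1, 45, 2, 0, 0, 0, 0], [-1, 90, 4, 0, 0, 0, 0], [-1, 135, 5, 0, 0, 0, 0], [-1, 175, 7, 0, 0, 0, 0], [-1, 200, 8, 0, 0, 0, 0]])

```text
clock: 4.15
tcp_pos: [0.5025, 0.1354, 0.1747]
tcp_rot: [-0.001, 0.656, 0.755, -0.001]
force: [-0.1, 0.5, -2.1]
width: 0.0532
```

```bash
python3 - <<'E'
from h import *
s=telemetry.observe(); print(s["tcp_pos"],s["force"],s["width"],goto([.5018,.1591,.09],8.15))
E
```

```text
[0.50251644 0.13541921 0.1747483 ] [-0.14606346  0.48074818 -2.12538274] 0.05322534611407868 (array([23.5,  2.9, 84.8]), array([-0.0033, -0.001 , -0.0026]))
```

Emit:
jog_arm(plan=[[-1, 23, 3, 30, -0.003, 0, 0], [-1, 23, 3, 65, -0.003, 0, 0], [-1, 23, 3, 95, -0.003, 0, 0], [-1, 23, 3, 105, -0.003, 0, 0], [-1, 23, 3, 105, -0.003, 0, 0]])

```text
clock: 4.65
tcp_pos: [0.5004, 0.1582, 0.068]
tcp_rot: [-0.002, 0.656, 0.755, -0.002]
force: [0.4, -0.3, -1.5]
width: 0.0534
```

```bash
python3 - <<'E'
from h import *
s=telemetry.observe(); print(s["tcp_pos"],s["force"],s["width"],goto([.5018,.1591,.0208],8.15))
f=cam("wrist"); save(f,"w2")
t=cam("scene"); save(t,"s2")
c=np.zeros((420,800,3),np.uint8); c[:,:480]=f["frame"][:,40:520]; 
c[:,480:]=cv2.resize(t["frame"][195:300,190:270],(320,420),interpolation=cv2.INTER_CUBIC)
cv2.imwrite("pics/w2c.png",c)
C=np.array([.5095,.1057,0]);y=np.array([-.1417,.9899,0]);x=np.array([.9899,.1417,0])
for n,X in dict(vtop=C+.103*y+[0,0,.044],bed=C+.054*y+[0,0,.012],v1=C+.134*y+[0,0,.012],c1=C+.15*y+.055*x+[0,0,.012],c2=C+.15*y-.055*x+[0,0,.012]).items(): print(n,proj(f,X)-[40,0])
E
```

```text
[0.50044887 0.15820098 0.06795486] [ 0.35104163 -0.31839258 -1.46001719] 0.05339411824413355 (array([ 0.7,  1.7, 47.1]), array([-0.0043, -0.0003, -0.0027]))
vtop [242.599446   164.68259926]
bed [242.34314841 224.19199911]
v1 [242.2858172  109.24725274]
c1 [329.01677223  82.34947961]
c2 [155.72438875  82.98489831]
```

View pics/w2c.png

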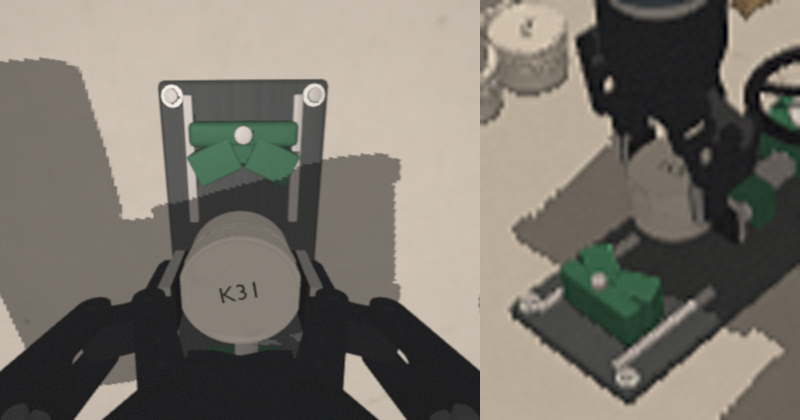

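The wrist view shows the tin (241,285) centred over the plate, with the V at (243,165) ahead and the plate corners within 1–2 mm of prediction. Lowering.

Emit:
jog_arm(plan=[[-1, 1, 1.5, 15, -0.004, 0, 0], [-1, 1, 1.5, 30, -0.004, 0, 0], [-1, 1, 1.5, 40, -0.004, 0, 0], [-1, 1, 1.5, 45, -0.004, 0, 0], [-1, 1, 1.5, 45, -0.004, 0, 0]])

```text
clock: 5.25
tcp_pos: [0.5039, 0.1598, 0.0254]
tcp_rot: [0.001, 0.656, 0.755, 0.002]
force: [0.6, -0.1, -3.7]
width: 0.0536
```

```bash
python3 - <<'E'
from h import *
s=telemetry.observe(); print(s["tcp_pos"],s["force"],s["width"],goto([.5018,.1591,.0208],8.15))
E
```

```text
[0.50392886 0.15979718 0.02544895] [ 0.64974494 -0.07887553 -3.65916234] 0.053604139282284 (array([-0.4, -2.2,  4.6]), array([ 0.0042, -0.0011, -0.0032]))
```

Emit:
jog_arm(plan=[[-1, 0, -1, 1.5, 0.004, 0, 0], [-1, 0, -1, 3, 0.004, 0, 0], [-1, 0, -1, 4.5, 0.004, 0, 0], [-1, 0, -1, 4.5, 0.004, 0, 0]])

```text
clock: 5.65
tcp_pos: [0.503, 0.1597, 0.0209]
tcp_rot: [-0.0, 0.656, 0.755, 0.0]
force: [-0.3, 0.2, -1.3]
width: 0.0534
```

Emit:
jog_arm(plan=[[-1, 0, 0, 0.8, 0, 0, 0], [-1, 0, 0, 1.6, 0, 0, 0], [-1, 0, 0, 1.6, 0, 0, 0]])

```text
clock: 5.95
tcp_pos: [0.503, 0.1598, 0.0207]
tcp_rot: [-0.0, 0.656, 0.755, 0.001]
force: [-5.9, -1.6, 16.6]
width: 0.0529
```

Contact at the expected height. Easing the press, then opening.

Emit:
jog_arm(plan=[[-1, 0, 0, 0, 0, 0, 0], [1, 0, 0, 0, 0, 0, 0], [1, 0, 0, 0, 0, 0, 0], [1, 0, 0, 0, 0, 0, 0], [1, 0, 0, 0, 0, 0, 0]])

```text
clock: 6.45
tcp_pos: [0.503, 0.1598, 0.0206]
tcp_rot: [-0.0, 0.656, 0.755, 0.0]
force: [0.9, 0.6, -0.4]
width: 0.0857
```

Emit:
jog_arm(plan=[[1, 0, 0, 0, 0, 0, 0], [1, 0, 0, 0, 0, 0, 0], [1, 0, 0, -10, 0, 0, 0], [1, 0, 0, -40, 0, 0, 0], [1, 0, 0, -80, 0, 0, 0]])

```text
clock: 6.95
tcp_pos: [0.5017, 0.1593, 0.1007]
tcp_rot: [-0.001, 0.656, 0.755, -0.001]
force: [1.4, 0.7, 0.6]
width: 0.0853
```

```bash
python3 - <<'E'
from h import *
s=telemetry.observe(); print(s["tcp_pos"],s["force"],s["width"],goto([.5269,-.0220,.16],8.15))
f=cam("wrist"); save(f,"w3")
print(proj(f,[.5018,.1591,.05]))
E
```

```text
[0.50170705 0.15925782 0.10066128] [1.3577615  0.73482358 0.63733188] 0.08525425829855683 (array([-183. ,   -0.4,  -59.4]), array([-0.0031, -0.0006, -0.0032]))
[280.27573874 228.04354775]
```

View pics/w3.png

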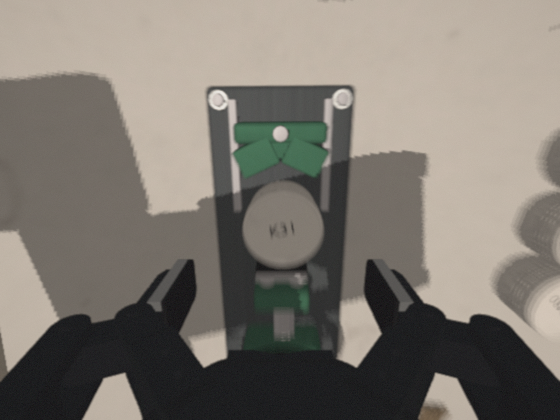

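The tin stands upright and free at (283,229), in line with the V at (281,160). Now to above the knob.

Emit:
jog_arm(plan=[[1, 0, 0, -35, -0.003, 0, 0], [1, -35, 0, -65, -0.003, 0, 0], [1, -80, 0, -70, -0.003, 0, 0], [1, -125, 0, -70, -0.003, 0, 0], [1, -155, 0, -70, -0.003, 0, 0]])

```text
clock: 7.5
tcp_pos: [0.5271, 0.0045, 0.1784]
tcp_rot: [0.003, 0.656, 0.754, 0.005]
force: [0.1, -0.1, -0.7]
width: 0.0855
```

```bash
python3 - <<'E'
from h import *
s=telemetry.observe(); print(s["tcp_pos"],s["joint_pos"],goto([.5273,-.0226,.16],8.15))
f=cam("wrist"); save(f,"w4")
print(proj(f,[.5273,-.0226,.114]),proj(f,[.5206,.0212,.073]))
E
```

```text
[0.52707397 0.00446868 0.17840064] [ 0.00377967  0.25663524  1.90098076  0.00344663  0.97325967 -0.13676965] (array([-26.9,  -3.7,  18.3]), array([ 0.011 , -0.0014, -0.0036]))
[274.57192831 253.16419805] [273.83838572 186.41574814]
```

View pics/w4.png

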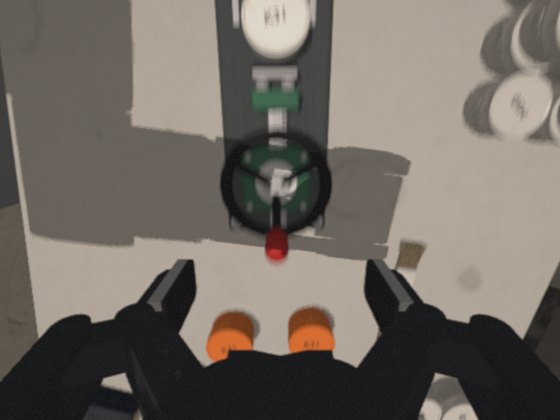

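Knob top at (277,251), wheel centre (276,184), both within about 2 px of prediction.

```bash
python3 - <<'E'
from h import *
f=load("w4"); k=ray(f,277,251,.114); a=ray(f,276,184,.073); print(k,a,np.linalg.norm((k-a)[:2]))
print(goto([k[0],k[1],.079],8.15))
f=load("w3"); print("V bottom",ray(f,281,160,.044), ray(f,283,229,.05))
E
```

```text
[ 0.52894771 -0.02048281  0.114     ] [0.52219206 0.02360923 0.073     ] 0.04460657022230373
(array([-22. ,  -2.7,  99.2]), array([ 0.0108,  0.0003, -0.0041]))
V bottom [0.49566022 0.2065472  0.044     ] [0.50383996 0.15864163 0.05      ]
```

Emit:
jog_arm(plan=[[1, -22.5, -2.5, 10, 0.011, 0, -0.004], [1, -22.5, -2.5, 45, 0.011, 0, -0.004], [1, -22.5, -2.5, 80, 0.011, 0, -0.004], [1, -22.5, -2.5, 99, 0.011, 0, -0.004], [1, -22.5, -2.5, 99, 0.011, 0, -0.004]])

```text
clock: 8.05
tcp_pos: [0.5273, -0.0209, 0.0772]
tcp_rot: [-0.002, 0.655, 0.755, -0.002]
force: [1.0, -0.8, 0.3]
width: 0.0856
```

```bash
python3 - <<'E'
from h import *
s=telemetry.observe(); print(s["tcp_pos"],s["force"],s["moment"],goto([.5285,-.021,.079],8.15))
f=load("w4"); a=ray(f,275,67,.044); C=np.array([.5095,.1057,.044]); print("jaw face y", (a-C)@[-.1417,.9899,0],a)
E
```

```text
[ 0.52729671 -0.02089614  0.0772226 ] [ 1.01623771 -0.82465631  0.32071522] [-0.03998234  0.0392542   0.00913891] (array([-0.3,  1.2, -1.8]), array([-0.0045, -0.0006, -0.0004]))
jaw face y 0.014609163192676767 [0.50825415 0.12027988 0.044     ]
```

Emit:
jog_arm(plan=[[1, 0, 1, -4, -0.004, 0, 0], [-1, 0, 1, -4, -0.004, 0, 0], [-1, 0, 1, -4, -0.004, 0, 0], [-1, 0, 1, -4, -0.004, 0, 0], [-1, 0, 1, -4, -0.004, 0, 0]])

```text
clock: 8.55
tcp_pos: [0.5286, -0.0207, 0.0818]
tcp_rot: [-0.0, 0.655, 0.755, 0.0]
force: [-0.1, -0.6, -0.7]
width: 0.0282
```

Emit:
jog_arm(plan=[[-1, 0, 0, 0, 0, 0, 0], [-1, 0, 0, 0, 0, 0, 0], [-1, 0, 0, 0, 0, 0, 0], [-1, 0, 0, 0, 0, 0, 0], [-1, 0, 0, 0, 0, 0, 0]])

```text
clock: 9.05
tcp_pos: [0.5287, -0.0207, 0.082]
tcp_rot: [0.0, 0.655, 0.755, 0.0]
force: [-1.2, 0.4, 5.9]
width: 0.0183
```

```bash
cat >> h.py <<'E'
A=np.array([.5213,.0226]); 
def st(A=A):
    "wheel angle from start direction (vice -y), radius, tangential(clockwise resist) and radial force"
    s=telemetry.observe(); d=s["tcp_pos"][:2]-A; r=np.hypot(*d); ang=np.arctan2(d[1],d[0])
    t=np.array([d[1],-d[0]])/r   # clockwise tangent
    phi=(np.arctan2(-.9899,.1417)-ang)%(2*np.pi)
    F=s["force"][:2]
    print("t%.2f phi %.3f r %.1f Ft %.1f Fr %.1f Fz %.1f w %.4f"%(s["clock"],phi,r*1e3,-F@t,F@d/r,s["force"][2],s["width"]),s["tcp_pos"].round(4),"M",s["moment"].round(2))
    return s,ang
def arc(steps,A=A,R=.045,z=.081,yaw=8.15,lead=0):
    "tool shifts for clockwise steps (rad, cumulative)"
    s,ang=st(A)
    for d in steps:
        a=ang-d; p=[A[0]+R*np.cos(a),A[1]+R*np.sin(a),z]; sh,w=goto(p,yaw,s); print(d,sh,w)
E
python3 - <<'E'
from h import *
arc([.08,.16,.24,.32,.4])
E
```

```text
t9.05 phi 6.256 r 43.9 Ft -1.1 Fr -0.6 Fz 5.9 w 0.0183 [ 0.5287 -0.0207  0.082 ] M [0.07 0.21 0.08]
0.08 [-1.  -3.6  1. ] [ 0.0006 -0.0004 -0.0003]
0.16 [-0.7 -7.2  1. ] [ 0.0006 -0.0004 -0.0003]
0.24 [ -0.1 -10.7   1. ] [ 0.0006 -0.0004 -0.0003]
0.32 [  0.8 -14.2   1. ] [ 0.0006 -0.0004 -0.0003]
0.4 [  2.  -17.6   1. ] [ 0.0006 -0.0004 -0.0003]
```

The knob is held (18 mm under squeeze). The knob position fits the axis (.5222,.0236) from the wrist view; I'll use that.

```bash
sed -i 's/^A=np.*/A=np.array([.5222,.0236])/' h.py; python3 - <<'E'
from h import *
arc([.08,.16,.24,.32,.4],z=.082)
E
```

```text
t9.05 phi 6.279 r 44.8 Ft -1.1 Fr -0.6 Fz 5.9 w 0.0183 [ 0.5287 -0.0207  0.082 ] M [0.07 0.21 0.08]
0.08 [-0.1 -3.6  0. ] [ 0.0006 -0.0004 -0.0003]
0.16 [ 0.3 -7.2  0. ] [ 0.0006 -0.0004 -0.0003]
0.24 [  1.  -10.7   0. ] [ 0.0006 -0.0004 -0.0003]
0.32 [  2.  -14.2   0. ] [ 0.0006 -0.0004 -0.0003]
0.4 [  3.2 -17.5   0. ] [ 0.0006 -0.0004 -0.0003]
```

Emit:
jog_arm(plan=[[-1, 0, -3.5, 0, 0, 0, 0], [-1, 0.3, -7, 0, 0, 0, 0], [-1, 1, -10.7, 0, 0, 0, 0], [-1, 2, -14.2, 0, 0, 0, 0], [-1, 3.2, -17.5, 0, 0, 0, 0]])

```text
clock: 9.55
tcp_pos: [0.5138, -0.0204, 0.0822]
tcp_rot: [0.003, 0.655, 0.756, 0.002]
force: [9.7, -2.8, -8.9]
width: 0.0176
```

```bash
python3 - <<'E'
from h import *
arc([.1,.2,.3,.4,.5],z=.082)
E
```

```text
t9.55 phi 0.330 r 44.8 Ft 10.0 Fr 0.9 Fz -8.9 w 0.0176 [ 0.5138 -0.0204  0.0822] M [-0.4  -1.59  0.02]
0.1 [ 1.5 -4.2  0.2] [ 0.0064  0.0011 -0.0001]
0.2 [ 3.5 -8.2  0.2] [ 0.0064  0.0011 -0.0001]
0.3 [  6.  -12.    0.1] [ 0.0064  0.0011 -0.0001]
0.4 [  8.8 -15.5   0.1] [ 0.0064  0.0011 -0.0001]
0.5 [ 12.  -18.7   0.1] [ 0.0064  0.0011 -0.0001]
```

Free running reads Ft 10 N while moving, as specified; radial force small. Continuing.

Emit:
jog_arm(plan=[[-1, 1.5, -4.2, 0, 0.006, 0, 0], [-1, 3.5, -8.2, 0, 0.006, 0, 0], [-1, 6, -12, 0, 0.006, 0, 0], [-1, 8.8, -15.5, 0, 0.006, 0, 0], [-1, 12, -18.7, 0, 0.006, 0, 0]])

```text
clock: 10.05
tcp_pos: [0.4955, -0.0124, 0.0822]
tcp_rot: [0.003, 0.655, 0.756, 0.0]
force: [6.8, -9.2, -6.5]
width: 0.018
```

```bash
python3 - <<'E'
from h import *
arc([.13,.26,.39,.52,.65],z=.082)
E
```

```text
t10.05 phi 0.781 r 44.8 Ft 10.9 Fr 3.3 Fz -6.5 w 0.0180 [ 0.4955 -0.0124  0.0822] M [-1.49 -1.01 -0.  ]
0.13 [ 4.2 -4.   0.1] [0.0041 0.0037 0.0007]
0.26 [ 9.1 -7.3  0.1] [0.0041 0.0037 0.0007]
0.39 [14.3 -9.9  0.1] [0.0041 0.0037 0.0007]
0.52 [ 19.8 -11.8   0.1] [0.0041 0.0037 0.0007]
0.65 [ 25.5 -13.    0. ] [0.0041 0.0037 0.0007]
```

Emit:
jog_arm(plan=[[-1, 4.2, -4, 0, 0.004, 0.004, 0], [-1, 9.1, -7.3, 0, 0.004, 0.004, 0], [-1, 14.3, -9.9, 0, 0.004, 0.004, 0], [-1, 19.8, -11.8, 0, 0.004, 0.004, 0], [-1, 25.5, -13, 0, 0.004, 0.004, 0]])

```text
clock: 10.55
tcp_pos: [0.4794, 0.0097, 0.0821]
tcp_rot: [0.001, 0.654, 0.756, -0.0]
force: [1.4, -11.5, 0.7]
width: 0.0179
```

```bash
python3 - <<'E'
from h import *
arc([.13,.26,.39,.52,.65],z=.082)
E
```

```text
t10.55 phi 1.398 r 45.0 Ft 11.4 Fr 2.3 Fz 0.7 w 0.0179 [0.4794 0.0097 0.0821] M [-1.81 -0.28 -0.05]
0.13 [ 5.8 -0.6  0.1] [0.001  0.0021 0.0017]
0.26 [11.7 -0.5  0.1] [0.001  0.0021 0.0017]
0.39 [17.4  0.4  0.1] [0.001  0.0021 0.0017]
0.52 [23.  2.  0.] [0.001  0.0021 0.0017]
0.65 [28.4  4.4  0. ] [0.001  0.0021 0.0017]
```

Emit:
jog_arm(plan=[[-1, 5.8, -0.6, 0, 0.001, 0.002, 0.002], [-1, 11.7, -0.5, 0, 0.001, 0.002, 0.002], [-1, 17.4, 0.4, 0, 0.001, 0.002, 0.002], [-1, 23, 2, 0, 0.001, 0.002, 0.002], [-1, 28.4, 4.4, 0, 0.001, 0.002, 0.002]])

```text
clock: 11.05
tcp_pos: [0.4791, 0.0372, 0.082]
tcp_rot: [0.0, 0.655, 0.756, -0.001]
force: [-1.7, -11.0, 6.1]
width: 0.018
```

```bash
python3 - <<'E'
from h import *
arc([.1,.2,.3,.4,.5],z=.082)
E
```

```text
t11.05 phi 2.018 r 45.2 Ft 11.0 Fr -1.7 Fz 6.1 w 0.0180 [0.4791 0.0372 0.082 ] M [-1.72  0.36  0.  ]
0.1 [3.9 2.3 0. ] [-0.0015  0.0022  0.0007]
0.2 [7.6 4.9 0. ] [-0.0015  0.0022  0.0007]
0.3 [11.   7.8 -0. ] [-0.0015  0.0022  0.0007]
0.4 [14.2 11.  -0. ] [-0.0015  0.0022  0.0007]
0.5 [17.  14.5 -0. ] [-0.0015  0.0022  0.0007]
```

Emit:
jog_arm(plan=[[-1, 3.9, 2.3, 0, -0.001, 0.002, 0], [-1, 7.6, 4.9, 0, -0.001, 0.002, 0], [-1, 11, 7.8, 0, -0.001, 0.002, 0], [-1, 14.2, 11, 0, -0.001, 0.002, 0], [-1, 17, 14.5, 0, -0.001, 0.002, 0]])

```text
clock: 11.55
tcp_pos: [0.4894, 0.0549, 0.082]
tcp_rot: [-0.001, 0.655, 0.756, -0.002]
force: [-6.8, -9.7, 10.9]
width: 0.0183
```

```bash
python3 - <<'E'
from h import *
arc([.06,.12,.18,.24,.3],z=.082)
E
```

```text
t11.55 phi 2.475 r 45.3 Ft 11.7 Fr -1.7 Fz 10.9 w 0.0183 [0.4894 0.0549 0.082 ] M [-1.5   1.02 -0.02]
0.06 [ 1.4  2.4 -0.1] [-0.004   0.0018  0.0015]
0.12 [ 2.8  4.6 -0.1] [-0.004   0.0018  0.0015]
0.18 [ 4.2  7.  -0.1] [-0.004   0.0018  0.0015]
0.24 [ 5.3  9.4 -0.1] [-0.004   0.0018  0.0015]
0.3 [ 6.4 11.9 -0.1] [-0.004   0.0018  0.0015]
```

Emit:
jog_arm(plan=[[-1, 1.4, 2.4, 0, -0.004, 0.002, 0], [-1, 2.8, 4.6, 0, -0.004, 0.002, 0], [-1, 4.2, 7, 0, -0.004, 0.002, 0], [-1, 5.3, 9.4, 0, -0.004, 0.002, 0], [-1, 6.4, 11.9, 0, -0.004, 0.002, 0]])

```text
clock: 12.05
tcp_pos: [0.4981, 0.062, 0.0819]
tcp_rot: [-0.001, 0.654, 0.756, -0.002]
force: [-8.7, -6.4, 15.0]
width: 0.0182
```

```bash
python3 - <<'E'
from h import *
arc([.06,.12,.18,.24,.3],z=.082)
E
```

```text
t12.05 phi 2.723 r 45.3 Ft 10.8 Fr -0.8 Fz 15.0 w 0.0182 [0.4981 0.062  0.0819] M [-0.96  1.45  0.  ]
0.06 [ 0.7  2.6 -0.1] [-0.0045  0.0008  0.0019]
0.12 [ 1.6  5.2 -0.1] [-0.0045  0.0008  0.0019]
0.18 [ 2.3  7.8 -0.1] [-0.0045  0.0008  0.0019]
0.24 [ 2.9 10.4 -0.1] [-0.0045  0.0008  0.0019]
0.3 [ 3.3 13.1 -0.1] [-0.0045  0.0008  0.0019]
```

Emit:
jog_arm(plan=[[-1, 0.7, 2.6, -0.4, -0.004, 0, 0], [-1, 1.6, 5.2, -0.6, -0.004, 0, 0], [-1, 2.3, 7.8, -0.6, -0.004, 0, 0], [-1, 2.9, 10.4, -0.6, -0.004, 0, 0], [-1, 3.3, 13.1, -0.6, -0.004, 0, 0]])

```text
clock: 12.55
tcp_pos: [0.5069, 0.0662, 0.0819]
tcp_rot: [-0.002, 0.654, 0.756, -0.003]
force: [-12.3, -3.4, 13.3]
width: 0.018
```

```bash
python3 - <<'E'
from h import *
arc([.06,.12,.18,.24,.3],z=.082)
E
```

```text
t12.55 phi 2.939 r 45.3 Ft 12.7 Fr 1.0 Fz 13.3 w 0.0180 [0.5069 0.0662 0.0819] M [-0.66  2.    0.01]
0.06 [ 0.2  2.7 -0.1] [-0.008   0.0013  0.002 ]
0.12 [ 0.5  5.4 -0.1] [-0.008   0.0013  0.002 ]
0.18 [ 0.6  8.1 -0.1] [-0.008   0.0013  0.002 ]
0.24 [ 0.6 10.8 -0.2] [-0.008   0.0013  0.002 ]
0.3 [ 0.4 13.5 -0.2] [-0.008   0.0013  0.002 ]
```

Emit:
jog_arm(plan=[[-1, 0, 0, 0, -0.008, 0, 0], [-1, 0, 0, 0, -0.008, 0, 0], [-1, 0, 0, 0, -0.008, 0, 0]])

```text
clock: 12.85
tcp_pos: [0.5071, 0.0662, 0.0821]
tcp_rot: [0.001, 0.654, 0.756, -0.0]
force: [-0.5, 0.5, 4.9]
width: 0.0182
```

```bash
python3 - <<'E'
from h import *
f=cam("wrist");save(f,"w5")
arc([.05,.1,.15,.2],z=.082)
C=np.array([.5095,.1057,.0]);y=np.array([-.1417,.9899,0])
E
```

```text
t12.90 phi 2.942 r 45.3 Ft 1.4 Fr 0.8 Fz 4.5 w 0.0179 [0.507  0.0663 0.082 ] M [0.07 0.03 0.02]
0.05 [0.1 2.3 0. ] [0.0001 0.0013 0.0022]
0.1 [0.4 4.5 0. ] [0.0001 0.0013 0.0022]
0.15 [0.6 6.7 0. ] [0.0001 0.0013 0.0022]
0.2 [0.6 9.  0. ] [0.0001 0.0013 0.0022]
```

View pics/w5.png

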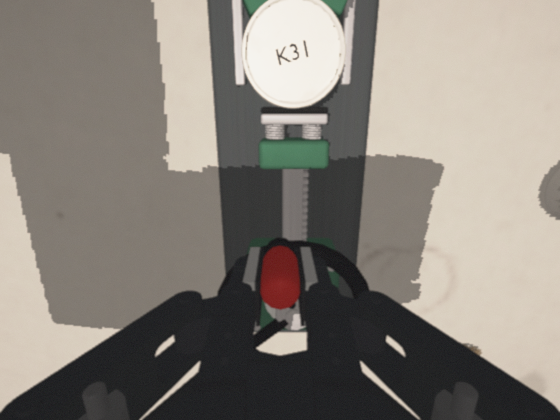

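Jaw not yet on the tin: jaw face at row ~113, tin edge at row ~107. Checking the numbers.

```bash
python3 - <<'E'
from h import *
C=np.array([.5095,.1057,.0]);y=np.array([-.1417,.9899,0])
f=load("w5"); 
for n,u,v,z in(("jaw",294,113,.044),("tin",293,51,.05),("tinback",293,107,.05)): print(n,(ray(f,u,v,z)-C)@y)
f=load("w4"); print("tin w4",(ray(f,276,22,.05)-C)@y,(ray(f,275,67,.044)-C)@y)
f=load("w3"); print("V",(ray(f,281,160,.044)-C)@y,"tin",(ray(f,283,229,.05)-C)@y)
E
```

```text
jaw 0.03951724195726156
tin 0.07145768518627069
tinback 0.042746662148736715
tin w4 0.047273942333704 0.014609163192676767
V 0.10178973630145219 tin 0.05320894865101835
```

The tin has already been pushed by the jaw to y≈71 mm, about where it meets the V, so the grip is near. Creeping now; the free moving pull was about 11 N.

Emit:
jog_arm(plan=[[-1, 0.1, 2.3, 0, 0, 0, 0], [-1, 0.4, 4.5, 0, 0, 0, 0], [-1, 0.6, 6.7, 0, 0, 0, 0]])

```text
clock: 13.2
tcp_pos: [0.51, 0.0672, 0.0818]
tcp_rot: [-0.002, 0.654, 0.756, -0.003]
force: [-13.6, -3.4, 19.7]
width: 0.018
```

```bash
python3 - <<'E'
from h import *
arc([.05,.1,.15,.2],z=.082)
E
```

```text
t13.20 phi 3.011 r 45.2 Ft 14.0 Fr 0.4 Fz 19.7 w 0.0180 [0.51   0.0672 0.0818] M [-0.44  2.29 -0.  ]
0.05 [ 0.   2.3 -0.2] [-0.0075  0.0015  0.0022]
0.1 [ 0.1  4.5 -0.2] [-0.0075  0.0015  0.0022]
0.15 [ 0.1  6.8 -0.2] [-0.0075  0.0015  0.0022]
0.2 [ 0.   9.  -0.2] [-0.0075  0.0015  0.0022]
```

Emit:
jog_arm(plan=[[-1, 0, 2.3, -0.8, -0.007, 0, 0], [-1, 0.1, 4.5, -0.8, -0.007, 0, 0], [-1, 0.1, 6.8, -0.8, -0.007, 0, 0]])

```text
clock: 13.5
tcp_pos: [0.5124, 0.0677, 0.0819]
tcp_rot: [-0.003, 0.654, 0.756, -0.004]
force: [-16.3, -0.3, 15.4]
width: 0.018
```

```bash
python3 - <<'E'
from h import *
arc([.05,.1,.15,.2],z=.082)
E
```

```text
t13.50 phi 3.065 r 45.2 Ft 16.0 Fr 3.3 Fz 15.4 w 0.0180 [0.5124 0.0677 0.0819] M [-0.06  2.4   0.01]
0.05 [-0.1  2.3 -0.1] [-0.0095  0.0013  0.0021]
0.1 [-0.1  4.5 -0.1] [-0.0095  0.0013  0.0021]
0.15 [-0.2  6.8 -0.2] [-0.0095  0.0013  0.0021]
0.2 [-0.4  9.  -0.2] [-0.0095  0.0013  0.0021]
```

Emit:
jog_arm(plan=[[-1, -0.1, 2.3, -0.1, -0.009, 0, 0], [-1, -0.1, 4.5, -0.1, -0.009, 0, 0], [-1, -0.2, 6.8, -0.1, -0.009, 0, 0]])

```text
clock: 13.8
tcp_pos: [0.5153, 0.0682, 0.0818]
tcp_rot: [-0.003, 0.654, 0.756, -0.003]
force: [-16.3, 1.2, 20.8]
width: 0.0179
```

```bash
python3 - <<'E'
from h import *
arc([.05,.1,.15,.2],z=.082)
E
```

```text
t13.80 phi 3.130 r 45.2 Ft 15.9 Fr 3.6 Fz 20.8 w 0.0179 [0.5153 0.0682 0.0818] M [0.11 2.61 0.01]
0.05 [-0.2  2.2 -0.2] [-0.0086  0.0008  0.0019]
0.1 [-0.4  4.5 -0.2] [-0.0086  0.0008  0.0019]
0.15 [-0.6  6.7 -0.2] [-0.0086  0.0008  0.0019]
0.2 [-1.   8.9 -0.2] [-0.0086  0.0008  0.0019]
```

Force and moment both give ~16 N at 3.13 rad (first grip ≈2.91); target ≈3.25 rad, ~18 N.

Emit:
jog_arm(plan=[[-1, -0.2, 2.2, -0.5, -0.009, 0, 0], [-1, -0.4, 4.5, -0.5, -0.009, 0, 0], [-1, -0.6, 6.7, -0.5, -0.009, 0, 0]])

```text
clock: 14.1
tcp_pos: [0.5176, 0.0685, 0.0819]
tcp_rot: [-0.003, 0.654, 0.756, -0.003]
force: [-17.7, 2.2, 20.2]
width: 0.0182
```

```bash
python3 - <<'E'
from h import *
arc([.05,.1,.15,.2],z=.082)
E
```

```text
t14.10 phi 3.182 r 45.2 Ft 17.4 Fr 3.9 Fz 20.2 w 0.0182 [0.5176 0.0685 0.0819] M [0.35 2.69 0.01]
0.05 [-0.3  2.2 -0.1] [-0.0085 -0.0001  0.0016]
0.1 [-0.6  4.5 -0.2] [-0.0085 -0.0001  0.0016]
0.15 [-1.   6.7 -0.2] [-0.0085 -0.0001  0.0016]
0.2 [-1.4  8.9 -0.2] [-0.0085 -0.0001  0.0016]
```

Emit:
jog_arm(plan=[[-1, -0.3, 2.2, -0.5, -0.008, 0, 0], [-1, -0.6, 4.5, -0.5, -0.008, 0, 0], [-1, -1, 6.7, -0.5, -0.008, 0, 0]])

```text
clock: 14.4
tcp_pos: [0.5199, 0.0687, 0.0819]
tcp_rot: [-0.004, 0.655, 0.756, -0.003]
force: [-17.8, 4.0, 18.7]
width: 0.0179
```

```bash
python3 - <<'E'
from h import *
arc([.05,.1,.15,.2],z=.082)
E
```

```text
t14.40 phi 3.232 r 45.1 Ft 17.5 Fr 4.9 Fz 18.7 w 0.0179 [0.5199 0.0687 0.0819] M [ 0.68  2.77 -0.  ]
0.05 [-0.4  2.2 -0.1] [-0.0098 -0.0014  0.0012]
0.1 [-0.8  4.4 -0.2] [-0.0098 -0.0014  0.0012]
0.15 [-1.2  6.6 -0.2] [-0.0098 -0.0014  0.0012]
0.2 [-1.8  8.8 -0.2] [-0.0098 -0.0014  0.0012]
```

About +6.5–7.5 N over free, ~0.32 rad past first grip. Stop: settle, read at halt, then release.

Emit:
jog_arm(plan=[[-1, 0, 0, -0.5, -0.01, 0, 0], [-1, 0, 0, -0.5, -0.01, 0, 0], [-1, 0, 0, -0.5, -0.01, 0, 0]])

```text
clock: 14.7
tcp_pos: [0.5193, 0.0687, 0.0821]
tcp_rot: [-0.001, 0.655, 0.756, 0.0]
force: [-2.4, 2.5, 2.0]
width: 0.0179
```

```bash
python3 - <<'E'
from h import *
st()
E
```

```text
t14.70 phi 3.220 r 45.2 Ft 2.2 Fr 2.6 Fz 2.0 w 0.0179 [0.5193 0.0687 0.0821] M [ 0.26  0.51 -0.  ]
```

Emit:
jog_arm(plan=[[1, 0, 0, 0, 0, 0, 0], [1, 0, 0, 0, 0, 0, 0], [1, 0, 0, 0, 0, 0, 0], [1, 0, 0, 0, 0, 0, 0], [1, 0, 0, 0, 0, 0, 0]])

```text
clock: 15.2
tcp_pos: [0.5195, 0.0687, 0.0821]
tcp_rot: [-0.001, 0.655, 0.756, 0.0]
force: [0.0, -0.4, 0.1]
width: 0.0852
```

Emit:
jog_arm(plan=[[1, 0, 0, -5, 0, 0, 0], [1, 0, 0, -25, 0, 0, 0], [1, 0, 0, -60, 0, 0, 0], [1, 0, 0, -90, 0, 0, 0], [1, 0, 0, -100, 0, 0, 0]])

```text
clock: 15.7
tcp_pos: [0.5213, 0.0688, 0.1855]
tcp_rot: [0.001, 0.655, 0.756, 0.002]
force: [1.3, -0.0, -0.1]
width: 0.0853
```

```bash
python3 - <<'E'
from h import *
s=telemetry.observe(); print(s["tcp_pos"],s["force"],s["width"],s["clock"])
f=cam("wrist"); save(f,"w6")
t=cam("scene"); save(t,"s6")
c=np.zeros((420,800,3),np.uint8); c[:,:480]=f["frame"][:,40:520]
c[:,480:]=cv2.resize(t["frame"][185:290,195:275],(320,420),interpolation=cv2.INTER_CUBIC)
cv2.imwrite("pics/w6c.png",c)
E
```

```text
[0.52127334 0.06877665 0.18549228] [ 1.27006092 -0.00414596 -0.05108542] 0.08529759888092163 15.7
```

View pics/w6c.png

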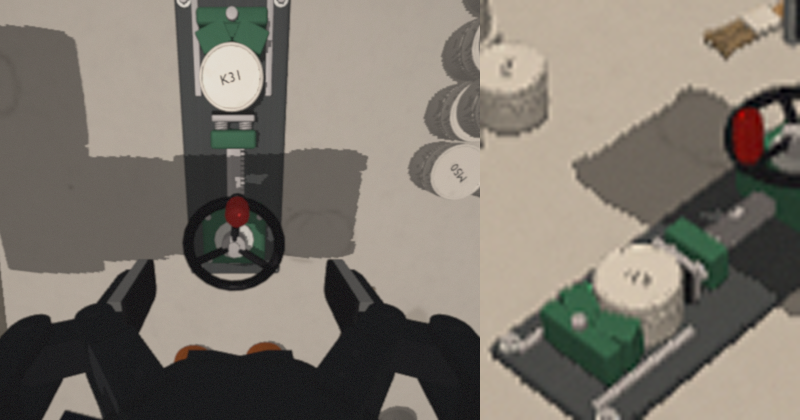

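The tin stands upright between V and jaw, with the knob free at the jaw side. I'll compare the jaw spring's compression with the earlier frames at one scale.

```bash
python3 - <<'E'
from h import *
C=np.array([.5095,.1057,.044]);y=np.array([-.1417,.9899,0]);x=np.array([.9899,.1417,0])
out=[]
for n,y0 in(("w4",-.016),("w5",.01),("w6",.01)):
    f=load(n); P=[C+a*x+b*y for a,b in((-.035,y0),(.035,y0),(.035,y0+.1),(-.035,y0+.1))]
    src=np.float32([proj(f,p) for p in P]); dst=np.float32([[0,500],[260,500],[260,0],[0,0]])*[1,1]
    dst=np.float32([[0,380],[266,380],[266,0],[0,0]])
    out.append(cv2.warpPerspective(f["frame"],cv2.getPerspectiveTransform(src,dst),(266,380),flags=cv2.INTER_CUBIC))
cv2.imwrite("pics/cmp.png",np.hstack(out))  # 3.8 px/mm at z=.044
E
```

```text
(no output)
```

View pics/cmp.png

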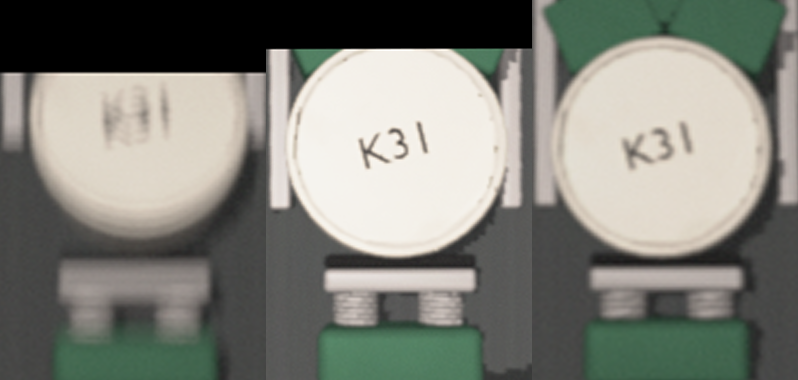

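Pad back to block shrank from about 32 px to 28 px (3.8 px/mm), while the pad and tin stayed within about 0.5 mm. So the spring is compressed and the tin seated. Geometry gives about 27–35 N and the force about 35 N, both well inside 20–55 N. Handing in.

```bash
python3 - <<'E'
from workcell import job,telemetry
s=telemetry.observe(); print(s["clock"],s["joint_velocities"].round(3)); print(job.close_job())
E
```

```text
15.8 [-0.002  0.038  0.039  0.001 -0.029 -0.   ]
the job is handed in; nothing more can be done
None
```

The tin is standing upright on the bed, pressed into the V and clamped by the jaw. The knob is let go and the job is handed in at 15.8 s of the 72 s.

- **Winding:** I took the knob clockwise to about 3.22 rad. The pull while moving was about 17.5 N, against 10–11.7 N running free, so about 6.5–7 N above.
- **Clamp force:** The pull puts it at about 35 N.
- **Last look:** The last pictures, taken after letting go, show the tin upright, seated in the V with the jaw spring compressed, and nothing touching it. I took no last overall picture of the other things on the table; nothing showed contact with them.

**Checks that disagreed:**
- The spring compression seen in the pictures, about 1–2 mm, suggests a slightly lower clamp, about 21–30 N. That is still within the 20–55 N range, though its low end is close to loose.
- The halt readings were no use as a check. Each halt restarted from the measured pose and took most of the pull off (1.4 and 2.2 N), so I judged by the moving readings and the wheel angle.

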